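Unload the radio and wedge its knobs clear of the marble

ROBOT

A 7-joint arm with a two-finger parallel gripper is mounted at the origin on the work surface. World frame = base frame: x ahead of the robot, y to its left, z up, the work surface at z = 0. Lengths are in mm, angles in rad, forces in N, time in s.
With the tool pointing down it reaches from about 400 to 875 mm from the base axis. Payload 4.4 kg.
Tool frame: the origin (TCP) lies at the very end of the fingers, on their centre line; the grasp point (between the pads) lies 19 mm behind it; z points along the fingers, x is the direction in which the jaws open and shut, and the axes are right-handed (so a half turn about z gives the same grasp; the last joint's range is limited). The gripper opens to 85 mm and grips with 20 to 120 N. Pads are 22 mm wide; open, the fingers measure 114 mm over their backs; the gripper's body (76 mm by 85 mm) begins 54 mm behind the grasp point. The pads swing forward as they close: fully open they stand 13 mm farther back than shut.
Start: joints at [-1.36, 0.628, 0.038, 1.517, -0.027, 0.996, -0.02], TCP at [177.607, 625.279, 231.313] pointing down, gripper open.
Joint ranges: [-3.06, 3.06], [-0.37, 2.12], [-1.25, 1.32], [0.18, 2.47], [-1.1, 4.24], [0.23, 1.98], [-2.94, 2.94]. Speed limits (rad/s): [2.57, 2.57, 3.14, 3.14, 3.14, 3.14, 3.14].

INTERFACE

Orientations are given as [roll, pitch, yaw] about the fixed x, y, z axes, in that order (R = Rz(yaw) Ry(pitch) Rx(roll)).
In Python, from cell import ctrl, get_image, job, models gives the robot as it stands.
- The arm moves only by the tool move_arm, never from a script. Its argument "moves" is a list that holds one entry, the list of rows, each a list of 6 numbers: the shift along the tool's x, y, z in m, then the turn, a rotation vector about the tool's x, y, z in rad. A call has 1 to 20 rows; each row is the pose to reach, as a shift and turn from the pose commanded when the call began, along the tool's axes at that moment; what a row does not reach only later rows make up. A row lasts 1/8 s, in which the tool goes at most 62.5 mm and 10.7 degrees, less where a joint would pass 70% of its speed; a pose out of reach is approached as far as the arm can. A call with a gripper value outside its range is refused whole. "jaw" is the opening, from 0 (shut) to 1 (fully open), set as the call begins (left out, the last holds). The fingers move at their own pace and stop on an object; the grip force is fixed at half the most. Time passes only in rows, so rows that repeat a pose let the fingers close. It gives the time, the measured TCP pose, the force and the opening at its end, in the units of the state.
- ctrl.read_state(): the state, without advancing time (a new reading comes with each control period).
- get_image(name): name is "scene" or "top" or "wrist"; returns a dict with "color" (384x512x3 uint8, blue, green, red), "fov_y" (degrees; the focal length in pixels is half the picture's height over the tangent of half this angle, whatever the lens; pixels are square), "cx", "cy" (the principal point, pixels), "k1" (the pictures are not rectified: a ray, as slopes to the right and down, at radius r is drawn at 1 + k1 r^2 times it, then the intrinsics apply), "origin" and "orientation" of the camera in the world; the wrist camera has in their place "hand_eye" (4x4, takes a point from camera to tool coordinates, whose origin is the TCP and whose axes are the tool frame's). Camera axes: x right, y up, looking along -z (the intrinsics and any distortion apply to the point x, -y, -z); pixel columns grow to the right and rows downward; lengths in mm; the calibration is good to about 2 mm. A picture is of the moment at which its call begins: read the wrist's pose just before it. There is no depth.
- job.finish_job(): hands the job in, once; it reports no verdict.
Trained networks look in the newest picture that a camera, given by its name, has taken for a name from the list of things; names that differ only in an ending like _2 or _b are one class to them, and where a whole thing is asked for, a point or a joint stands for the part that bears it (a point fixed in the world has none). Each returns a list of dicts, best first, with "score" (0 to 1); they miss things now and then, are a little off and sometimes report something else, mostly with a low value. They report only what shows in the picture. A call takes as long as a camera call. They do not tell look-alikes from the thing itself.
- models.cut_out(camera, thing): "pixels" (384x512 bool, what is visible of it) and "uv" ([column, row] in pixels, amid what is visible of it).
- models.place_of(camera, thing): "uv" ([column, row] in pixels: a listed point, or the origin of a listed thing).
The state is a dict: "clock": time; "qpos": joint angles; "qd": joint speeds; "tau": joint torques, N m; "eef_pos": TCP position; "tool_rot": TCP orientation; "force": force on the tool from outside, world axes, zero at the start; "torque": the same for the moment, N m; "width": finger opening in mm.
Only numpy, scipy, OpenCV 4.12 (cv2) and the standard library are available. Lean on these libraries where they do the work, as an engineer would, in place of code of your own. Each camera call takes 0.05 s, during which the arm holds its last target.

TASK

The old radio lies face down on its two control knobs, hinged at its far edge. Lift the loose tin speaker frame out of its open back and set it down (do not drop it) face down on clear marble beside the radio; then take the wooden wedge by its heel and, keeping it flat on the marble, push its thin end under the middle of the radio's near edge until the knobs have just come off the marble, by about half a centimetre and no more. Finish still gripping the wedge with the radio resting on it, touch nothing else, and leave the tube, the insulator and the bracket where they are.

Things in the scene. Friction and masses are not known exactly. Their poses are not given: they have to be found in the camera images.
- cradle: dark wooden batten, 30 x 250 x 22 mm high, screwed to the marble behind the radio's far side, with two steel hinge lugs. Origin: on the marble straight below the middle of the hinge pin. x points level from the radio's near edge to its far edge (the way to push the wedge), y along the hinge, z up. The wood fills x 13 to 43 mm
- radio: brown bakelite radio, face down, open back up, 0.64 to 1.04 kg; swings up only about the hinge pin at its far lower edge, falls back by weight. Origin: middle of the pin, 12 mm up; cabinet x -150 to 0, y -105 to 105 mm. While down: underside 10 mm, wall tops 70 mm above the marble; inside, a board 46 mm above the marble carries the speaker; small parts beyond y = +-70 mm end below the wall tops
- radio_edge (a point): middle of the radio's near lower edge (x -150 mm, 10 mm above the marble while the radio is down); the wedge goes under here
- radio_knobs (a point): point midway between the two control knobs (32 mm across, 10 mm high) that hold the radio's near side up, at radio x -128 mm, y -75 and +75 mm, with an open 10 mm gap between; level with their undersides: its height is 0 at the start and then the knobs' clearance (the near edge rises 1.17 times as much)
- speaker: tin speaker frame lying face down, loose, inside the radio's open back on the board: round rim 100 mm across, 5 mm thick, a cone narrowing to 48 mm across at 26 mm up, and above it an upright steel magnet cylinder 40 mm across from 26 to 60 mm up, by which it is lifted. 0.2 to 0.45 kg. Origin: centre of its underside, z up
- wedge: plain hardwood wedge, 165 x 36 mm, 0.13 kg, flat on the marble left or right of the radio's near side, tip roughly away from the robot. Heel: block 45 long, 36 wide, 40 mm high; from its front face the top slopes from 28 mm high to 4 mm at the tip over 120 mm (1 in 5). Origin: centre of the heel's underside; x to the tip, y across, z up
- wedge_tip (a point): middle of the lower edge of the wedge's thin tip, 142.5 mm from the wedge's origin along its x
- bracket: bent steel bracket, L shaped, 60 x 40 mm foot, 45 mm high; bystander on the side where the wedge is not, near the robot. Origin: centre of its underside
- tube: smoky glass vacuum tube standing on its base, 42 mm across, 88 mm high; bystander far out to one side. Origin: centre of its underside
- insulator: green glass insulator standing, 68 mm across, 70 mm high; bystander far out to the other side. Origin: centre of its underside
Things that resemble listed ones, but are neither listed nor needed, are in the scene too. Of the things like the wedge, leave any that is orange, red or turquoise; of the rest the smaller one is meant.

How it is judged:
By the outcome, as a careful person would: the job done as asked, in the order asked, and still so for the second after the job is handed in, while the arm keeps its last pose, push and grip.
It also fails if it takes over 56 s, if anything falls off the work surface, if the arm or the gripper's body presses on something with over 40 N, if the wrist force passes 120 N, or if a joint passes its speed limit or range.

## Working session

There is one attempt and no reset: what is moved stays moved. The work goes in short steps, Python scripts to look and compute and a tool call to move; the robot and the scene stay as the last step left them, time stands still between calls to the robot, and variables do not carry over. Pictures are saved under pics/ and viewed, and the job is handed in when it is done.

Besides the shell and the picture viewer there is one more tool, called after ">>>" as name([rows], argument=value, ...), one row to a line, values as JSON. move_arm: Moves the arm, as the interface text tells. Its arguments: {"type":"object","properties":{"moves":{"type":"array","items":{"type":"array","items":{"type":"array","items":{"type":"number"}}}},"jaw":{"type":"number"}},"required":["moves"]}

```bash
ls; mkdir -p pics; python3 - <<'E'
from cell import ctrl,get_image,job,models
import cv2
s=ctrl.read_state();print(s)
for n in ["scene","top","wrist"]:
    im=get_image(n);cv2.imwrite(f"pics/{n}0.png",im["color"])
    print(n,{k:v for k,v in im.items() if k!="color"})
    for t in ["cradle","radio","radio_edge","radio_knobs","speaker","wedge","wedge_tip","bracket","tube","insulator"]:
        try:
            print(t,[(round(d["score"],2),[round(float(x),1) for x in d["uv"]]) for d in models.place_of(n,t)])
        except Exception as e: print(t,e)
E
```

```text
pics
{'clock': 0.0, 'qpos': array([-1.35980722,  0.62933774,  0.0384526 ,  1.51838192, -0.02701264,
        0.99630093, -0.01997318]), 'qd': array([-0.00250671,  0.0026719 , -0.00108437, -0.00082167, -0.00116446,
       -0.00140184, -0.00078731]), 'tau': array([ 1.39728331e-04, -5.63413131e+01,  1.22552443e+00, -1.93454969e+01,
        1.07966020e-02,  1.03657233e-02, -1.49911614e-05]), 'eef_pos': array([177.42638767, 624.65770855, 230.39027226]), 'tool_rot': array([3.14157191e+00, 1.90957436e-03, 1.29401821e+00]), 'force': array([-0.43281038,  0.57902949, -0.1829616 ]), 'torque': array([-0.01547556,  0.03254456, -0.00491136]), 'width': 85.7659605697857}
scene {'fov_y': 47.32973359362347, 'cx': 250.75983046248737, 'cy': 187.35490706757736, 'k1': -0.11103095297263194, 'origin': array([1400.33810729, -587.78026512, 1170.08077206]), 'orientation': array([ 0.75176706, -0.01164015,  0.96472512])}
cradle [(0.92, [297.7, 232.1])]
radio [(0.28, [185.8, 239.2])]
radio_edge [(0.6, [277.3, 205.5])]
radio_knobs [(0.94, [278.3, 209.0])]
speaker [(0.56, [281.2, 211.4])]
wedge [(0.93, [204.6, 264.6
[... 1102 characters left out ...]

bracket [(0.94, [153.4, 248.0])]
tube [(0.63, [99.9, 212.4])]
insulator [(0.66, [415.7, 232.1])]
wrist {'fov_y': 59.973100267295564, 'cx': 255.99755328141222, 'cy': 194.36698188918865, 'k1': -0.0990264624737455, 'hand_eye': array([[ 9.99998966e-01, -6.19155990e-05,  1.43650159e-03,
         7.20847103e-01],
       [ 3.81593189e-04, -9.51817352e-01, -3.06665261e-01,
        -7.90520031e+01],
       [ 1.38627451e-03,  3.06665492e-01, -9.51816345e-01,
        -1.41681183e+02],
       [ 0.00000000e+00,  0.00000000e+00,  0.00000000e+00,
         1.00000000e+00]])}
cradle []
radio []
radio_edge []
radio_knobs []
speaker []
wedge []
wedge_tip []
bracket [(0.73, [98.0, 372.8])]
tube []
insulator []
```

View pics/top0.png

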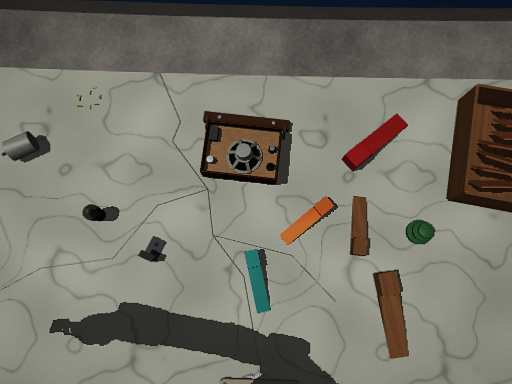

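View pics/scene0.png

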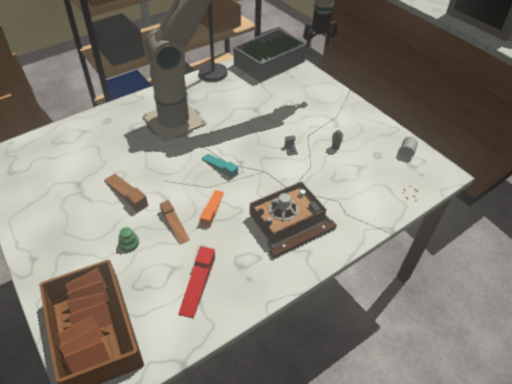

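View pics/wrist0.png

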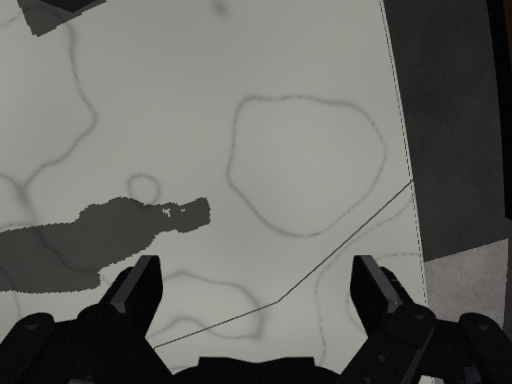

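```bash
cat > h.py <<'E'
import numpy as np,cv2
from scipy.spatial.transform import Rotation as R
from cell import ctrl,get_image,job,models
def cam(im,state=None):
    f=192/np.tan(np.radians(im["fov_y"])/2)
    if "hand_eye" in im:
        T=np.eye(4);T[:3,:3]=R.from_euler("xyz",state["tool_rot"]).as_matrix();T[:3,3]=state["eef_pos"]
        T=T@im["hand_eye"]
        Rm=T[:3,:3];o=T[:3,3]
    else:
        Rm=R.from_euler("xyz",im["orientation"]).as_matrix();o=np.array(im["origin"])
    return dict(f=f,cx=im["cx"],cy=im["cy"],k=im["k1"],R=Rm,o=o)
def proj(c,P):
    q=(np.atleast_2d(P)-c["o"])@c["R"]
    x=q[:,0]/-q[:,2];y=-q[:,1]/-q[:,2]
    s=1+c["k"]*(x*x+y*y)
    return np.c_[c["cx"]+c["f"]*x*s,c["cy"]+c["f"]*y*s]
def ray(c,uv):
    K=np.array([[c["f"],0,c["cx"]],[0,c["f"],c["cy"]],[0,0,1.]])
    p=cv2.undistortPointsIter(np.array([[uv]],float),K,np.array([c["k"],0,0,0.]),None,None,(3,100,1e-12))[0,0]
    return c["R"]@np.array([p[0],-p[1],-1])
def onz(c,uv,z):
    d=ray(c,uv);return c["o"]+d*(z-c["o"][2])/d[2]
def shot(n):
    s=ctrl.read_state();im=get_image(n);return im["color"],cam(im,s),s
E
python3 - <<'E'
from h import *
for n in ["top","scene"]:
    col,c,s=shot(n)
    pts={"top":dict(cradle=(248.9,132.7,0),radio=(245.7,131.5,12),edge=(242.3,178.2,10),knobs=(240.7,174.1,0),speaker=(242.6,153.9,46),wedge=(355,249.6,0),tip=(359.9,197.3,0),bracket=(153.4,248,0),tube=(99.9,212.4,0),ins=(415.7,232.1,0)),
     "scene":dict(cradle=(297.7,232.1,0),edge=(277.3,205.5,10),knobs=(278.3,209,0),speaker=(281.2,211.4,46),wedge=(170,214.5,0),tip=(185.2,239.9,0),bracket=(292,151.6,0),tube=(333.6,150.6,0),ins=(126.7,242.2,0))}[n]
    for k,(u,v,z) in pts.items(): print(n,k,onz(c,(u,v),z).round(1))
    for t in["radio","wedge","speaker","cradle"]:
        for d in models.cut_out(n,t):
            m=d["pixels"].astype(np.uint8); print(n,t,round(d["score"],2),d["uv"],m.sum(),cv2.minAreaRect(cv2.findNonZero(m)))
    x0,y0=(190,90) if n=="top" else (150,140)
    cv2.imwrite(f"pics/{n}crop.png",cv2.resize(col[y0:y0+190,x0:x0+200],None,fx=3.1,fy=3.1,interpolation=cv2.INTER_CUBIC))
E
```

```text
top cradle [771.1  46.2   0. ]
top radio [770.3  55.2  12. ]
top edge [631.8  60.6  10. ]
top knobs [646.  66.   0.]
top speaker [692.9  60.6  46. ]
top wedge [ 440.3 -257.     0. ]
top tip [ 587.5 -273.9    0. ]
top bracket [429.6 300.    0. ]
top tube [524.8 456.5   0. ]
top ins [ 493.6 -425.2    0. ]
top radio 0.56 [231.1, 147.7] 3440 ((240.9384765625, 151.99232482910156), (78.0178451538086, 58.79246139526367), 7.125016689300537)
top wedge 0.92 [307.1, 220.2] 810 ((306.5125427246094, 220.34230041503906), (13.67263126373291, 61.2918815612793), 49.53777313232422)
top wedge 0.92 [257.0, 280.6] 873 ((257.0168151855469, 280.43170166015625), (62.711421966552734, 14.442821502685547), 77.27564239501953)
top wedge 0.9 [359.5, 229.2] 869 ((358.0, 225.5), (59.0, 16.0), 90.0)
top wedge 0.89 [370.0, 142.3] 1230 ((373.9179992675781, 141.40164184570312), (18.181238174438477, 72.596923828125), 50.194427490234375)
top wedge 0.65 [388.9, 310.7] 1804 ((391.56756591796875, 313.9053955078125), (87.7890625, 23.50905418395996), 80.53767395019531)
top wedge 0.45 [236.2, 140.1] 3412 ((241.21340942382812, 
[... 1052 characters left out ...]
351562)
scene wedge 0.96 [196.3, 283.7] 1204 ((197.2921600341797, 281.90802001953125), (17.967506408691406, 71.61907958984375), 17.52556800842285)
scene wedge 0.92 [223.6, 164.3] 424 ((220.62472534179688, 163.6595458984375), (38.729515075683594, 14.031745910644531), 31.429563522338867)
scene wedge 0.65 [175.8, 221.2] 515 ((173.72145080566406, 221.9152069091797), (45.235294342041016, 12.176470756530762), 61.927513122558594)
scene speaker 0.6 [282.6, 208.3] 551 ((283.0663757324219, 208.5044403076172), (25.86982536315918, 25.399465560913086), 48.8140754699707)
scene cradle 0.59 [293.0, 222.6] 3254 ((291.0310974121094, 216.5181427001953), (61.2897834777832, 72.42974090576172), 63.94650650024414)
```

```bash
python3 - <<'E'
import cv2
c=cv2.imread("pics/top0.png");cv2.imwrite("pics/topc.png",cv2.resize(c[100:196,195:300],None,fx=6,fy=6,interpolation=cv2.INTER_CUBIC))
c=cv2.imread("pics/scene0.png");cv2.imwrite("pics/scenec.png",cv2.resize(c[170:270,150:350],None,fx=4,fy=4,interpolation=cv2.INTER_CUBIC))
E
```

```text
(no output)
```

View pics/topc.png

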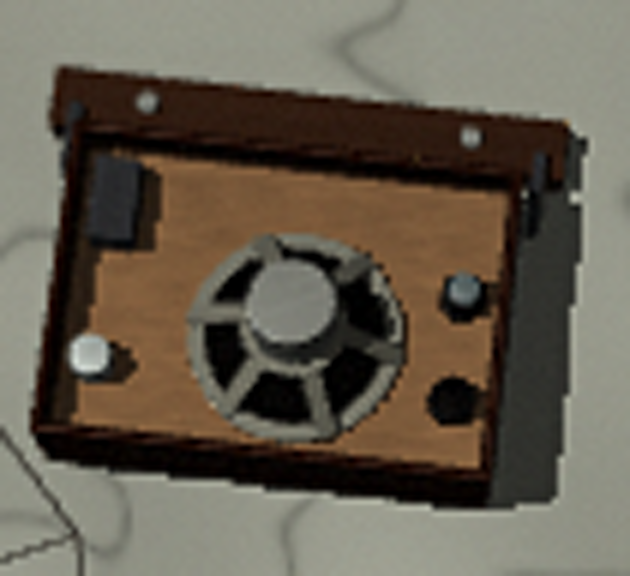

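View pics/scenec.png

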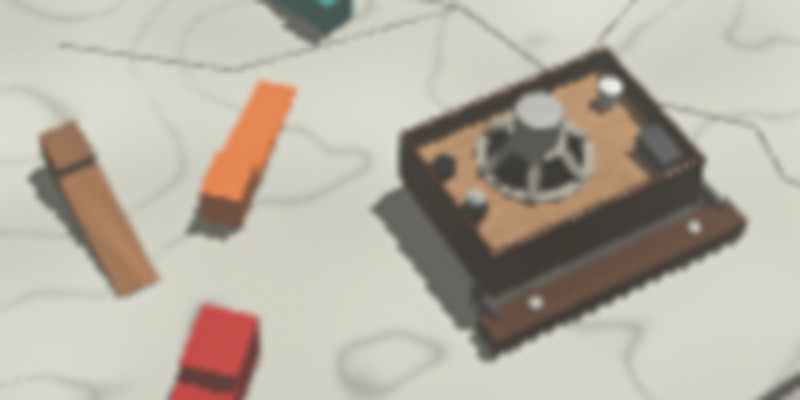

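```bash
cat > fit.py <<'E'
from h import *
from scipy.optimize import least_squares
def tf(p,P):
    c,s=np.cos(p[2]),np.sin(p[2]);P=np.atleast_2d(P).astype(float)
    return np.c_[p[0]+c*P[:,0]-s*P[:,1],p[1]+s*P[:,0]+c*P[:,1],P[:,2]]
def fit(p0,obs):
    # obs: list of (cam, local points, pixels)
    f=lambda p:np.concatenate([(proj(c,tf(p,P))-np.array(U)).ravel() for c,P,U in obs])
    r=least_squares(f,p0,x_scale=[1,1,.01],loss="soft_l1");return r.x,r.fun.reshape(-1,2)
E
python3 - <<'E'
from fit import *
_,ct,_=shot("top");_,cs,_=shot("scene")
W=[(-150,105,70),(-150,-105,70),(0,-105,70),(0,105,70)]
t=[(201.3,172),(276.7,178.7),(282.5,130.8),(207,121.7)]
s=[(301.3,182.5),(250.5,203.75),(269.5,240.8),(326.3,210)]
for o in ([(ct,W,t)],[(cs,W,s)],[(ct,W,t),(cs,W,s)]):
    p,r=fit([770,55,0],o);print(p.round(3),r.round(1).tolist())
# wedge: top heel corners & tip from masks
for n,c,sel in (("top",ct,(359,229)),("scene",cs,(176,221))):
    get_image(n)
    for d in models.cut_out(n,"wedge"):
        cn=cv2.findNonZero(d["pixels"].astype(np.uint8)); b=cv2.boxPoints(cv2.minAreaRect(cn))
        print(n,d["uv"],[onz(c,u,0).round()[:2].tolist() for u in b])
E
```

```text
[ 7.70636e+02  5.62950e+01 -8.00000e-02] [[-1.4, 1.0], [0.7, 2.4], [0.2, -2.6], [0.0, -1.3]]
[ 7.80108e+02  4.74590e+01 -1.07000e-01] [[0.1, 0.0], [-2.2, 0.2], [1.7, -4.8], [-0.1, 1.7]]
[ 7.75024e+02  5.52030e+01 -8.00000e-02] [[-0.9, -0.6], [1.1, 0.8], [0.6, -4.1], [0.5, -2.8], [-0.6, -1.9], [-1.7, -0.7], [3.2, -6.4], [0.2, -0.9]]
top [388.4, 313.1] [[380.0, -303.0], [393.0, -365.0], [174.0, -394.0], [162.0, -335.0]]
top [305.1, 220.9] [[474.0, -46.0], [591.0, -177.0], [562.0, -201.0], [447.0, -70.0]]
top [370.1, 143.1] [[704.0, -221.0], [845.0, -386.0], [804.0, -416.0], [664.0, -252.0]]
top [258.7, 279.1] [[427.0, 47.0], [435.0, 10.0], [274.0, -25.0], [267.0, 10.0]]
scene [125.7, 192.4] [[171.0, -388.0], [133.0, -324.0], [361.0, -287.0], [390.0, -347.0]]
scene [211.3, 207.7] [[543.0, -199.0], [428.0, -69.0], [472.0, -47.0], [583.0, -177.0]]
scene [222.1, 165.1] [[278.0, -32.0], [234.0, 28.0], [405.0, 72.0], [442.0, 13.0]]
scene [175.4, 222.3] [[394.0, -277.0], [390.0, -227.0], [594.0, -249.0], [595.0, -294.0]]
scene [194.6, 280.2] [[804.0, -416.0], [624.0, -240.0], [678.0, -200.0], [851.0, -378.0]]
```

```bash
python3 - <<'E'
import cv2
c=cv2.imread("pics/top0.png");cv2.imwrite("pics/topw.png",cv2.resize(c[190:320,235:375],None,fx=4.5,fy=4.5,interpolation=cv2.INTER_CUBIC))
E
```

```text
(no output)
```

View pics/topw.png

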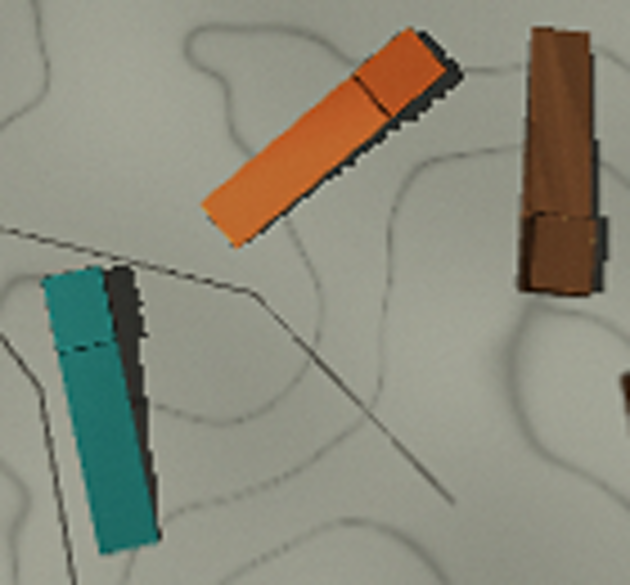

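>>> move_arm([
  [[-0.03,0.046,-0.002,0,0,-0.015],[-0.065,0.1,-0.005,0,0,-0.03],[-0.1,0.154,-0.008,0,0,-0.05],[-0.135,0.207,-0.01,0,0,-0.07],[-0.17,0.26,-0.013,0,0,-0.085],[-0.205,0.314,-0.015,0,0,-0.1],[-0.24,0.367,-0.018,0,0,-0.12],[-0.275,0.42,-0.02,0,0,-0.135],[-0.31,0.474,-0.023,0,0,-0.15],[-0.345,0.528,-0.025,0,0,-0.17],[-0.375,0.575,-0.028,0,0,-0.185],[-0.395,0.605,-0.03,0,0,-0.195],[-0.402,0.617,-0.03,0,0,-0.197],[-0.402,0.617,-0.03,0,0,-0.197],[-0.402,0.617,-0.03,0,0,-0.197],[-0.402,0.617,-0.03,0,0,-0.197]],
], jaw=1)

```text
clock: 4.45
eef_pos: [660.4, 72.1, 261.5]
tool_rot: [-3.141, -0.001, 1.494]
force: [0.4, 0.2, -0.4]
width: 85.3
```

```bash
python3 - <<'E'
from fit import *
col,c,s=shot("wrist");print(s["clock"],s["qpos"].round(2),s["eef_pos"].round(1),s["tool_rot"].round(3),s["width"])
cv2.imwrite("pics/w1.png",col)
for t in ["radio_edge","radio_knobs","speaker","cradle"]:
    for d in models.place_of("wrist",t): print(t,round(d["score"],2),d["uv"])
for d in models.cut_out("wrist","speaker"): print(d["score"],d["uv"],cv2.minAreaRect(cv2.findNonZero(d["pixels"].astype(np.uint8))))
E
```

```text
4.45 [-0.17  0.62  0.03  1.44 -0.02  1.08  1.36] [660.4  72.1 261.5] [-3.141e+00 -1.000e-03  1.494e+00] 85.32495164347122
radio_edge 0.66 [252.3, 126.5]
speaker 0.64 [244.1, 186.4]
cradle 0.56 [253.6, 237.0]
0.8 [245.2, 187.5] ((244.75, 185.25003051757812), (86.26703643798828, 86.9741439819336), 45.0)
```

View pics/w1.png

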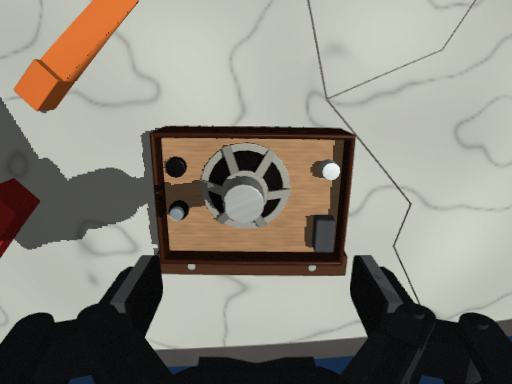

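```bash
python3 - <<'E'
import cv2
c=cv2.imread("pics/w1.png");cv2.imwrite("pics/w1c.png",cv2.resize(c[120:280,145:360],None,fx=3.7,fy=3.7,interpolation=cv2.INTER_CUBIC))
E
```

```text
(no output)
```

View pics/w1c.png

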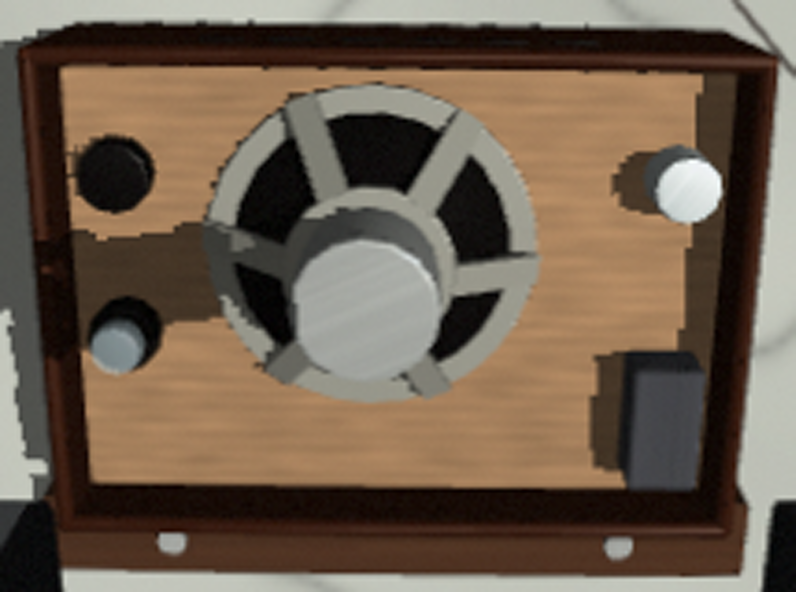

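```bash
python3 - <<'E'
from fit import *
_,c,s=shot("wrist");_,ct,_=shot("top")
g=lambda *a:[(x/3.7+145,y/3.7+120) for x,y in a]
W=[(-150,-105,70),(-150,105,70),(0,105,70),(0,-105,70),(-150,-105,10),(-150,105,10)]
u=g((22,45),(776,60),(738,533),(57,528),(75,22),(725,35))
p,r=fit([770,55,-.08],[(c,W,u)]);print(p.round(3),r.round(1).tolist())
p,r=fit([770,55,-.08],[(c,W[:4],u[:4])]);print(p.round(3),r.round(1).tolist())
print("magnet",onz(c,g((367,310))[0],106).round(1),"rim",onz(c,g((371,243))[0],50).round(1))
print("top magnet",onz(ct,(243.7,150.3),106).round(1),"rim",onz(ct,(195+297/6,100+338/6),50).round(1))
M=np.array(p)
print("edge",tf(p,[(-150,0,10)]).round(1))
E
```

```text
[ 7.74847e+02  5.68920e+01 -9.60000e-02] [[-1.5, 0.1], [3.4, -0.6], [-0.8, 3.3], [-0.1, 1.8], [-0.2, -0.3], [2.3, -0.9]]
[ 7.74248e+02  5.73700e+01 -9.60000e-02] [[-1.2, -0.5], [3.8, -1.3], [-0.4, 2.7], [0.2, 1.4]]
magnet [686.3  57.4 106. ] rim [684.8  56.8  50. ]
top magnet [685.4  55.6 106. ] rim [684.9  55.   50. ]
edge [[624.9  71.7  10. ]]
```

>>> move_arm([
  [[-0.004,0.008,0.02,0,0,0],[-0.008,0.016,0.05,0,0,0],[-0.013,0.026,0.085,0,0,0],[-0.013,0.026,0.12,0,0,0],[-0.013,0.026,0.15,0,0,0],[-0.013,0.026,0.17,0,0,0],[-0.013,0.026,0.183,0,0,0],[-0.013,0.026,0.189,0,0,0],[-0.013,0.026,0.189,0,0,0]],
], jaw=1)

```text
clock: 5.98
eef_pos: [686.5, 54.9, 72.6]
tool_rot: [3.141, -0.0, 1.491]
force: [0.1, 0.0, 0.8]
width: 85.3
```

```bash
python3 - <<'E'
from fit import *
col,c,s=shot("wrist");cv2.imwrite("pics/w2.png",col)
m=R.from_euler("xyz",s["tool_rot"]).as_matrix()
print(s["clock"],s["eef_pos"].round(1),s["force"].round(1),"magnet in tool",(m.T@(np.array([685.7,57,106])-s["eef_pos"])).round(1))
print(proj(c,[[685.7,57,106]]))
E
```

```text
5.975 [686.5  54.9  72.6] [0.1 0.  0.8] magnet in tool [  2.   -0.9 -33.4]
[[259.65864597 300.9517025 ]]
```

View pics/w2.png

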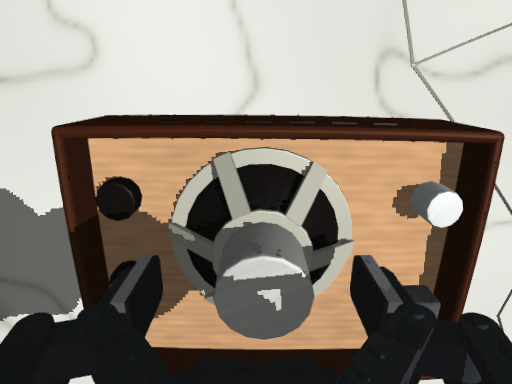

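>>> move_arm([
  [[0.0025,-0.001,0,0,0,0],[0.0025,-0.001,0,0,0,0]],
], jaw=1)

```text
clock: 6.28
eef_pos: [685.7, 58.2, 73.0]
tool_rot: [3.141, -0.001, 1.492]
force: [0.2, -0.0, 0.2]
width: 86.0
```

>>> move_arm([
  [[0,0,0,0,0,0],[0,0,0,0,0,0],[0,0,0,0,0,0],[0,0,0,0,0,0],[0,0,0,0,0,0],[0,0,0,0,0,0]],
], jaw=0)

```text
clock: 7.02
eef_pos: [685.6, 57.6, 72.6]
tool_rot: [3.141, -0.0, 1.491]
force: [-1.4, -0.5, 4.0]
width: 39.1
```

>>> move_arm([
  [[0,0,-0.005,0,0,0],[0,0,-0.015,0,0,0],[0,0,-0.03,0,0,0],[0,0,-0.045,0,0,0],[0,0,-0.06,0,0,0],[0,0,-0.07,0,0,0],[0,0,-0.075,0,0,0],[0,0,-0.075,0,0,0]],
])

```text
clock: 8.02
eef_pos: [685.4, 57.5, 147.5]
tool_rot: [3.141, -0.0, 1.491]
force: [-0.1, 0.1, -1.9]
width: 38.4
```

```bash
python3 - <<'E'
from fit import *
col,c,s=shot("wrist");cv2.imwrite("pics/w3.png",col)
print(s["clock"],s["eef_pos"].round(1),s["force"].round(1),s["torque"].round(2),s["width"])
E
```

```text
8.025 [685.4  57.5 147.5] [-0.1  0.1 -1.9] [-0.02 -0.01 -0.04] 38.44442566547511
```

View pics/w3.png

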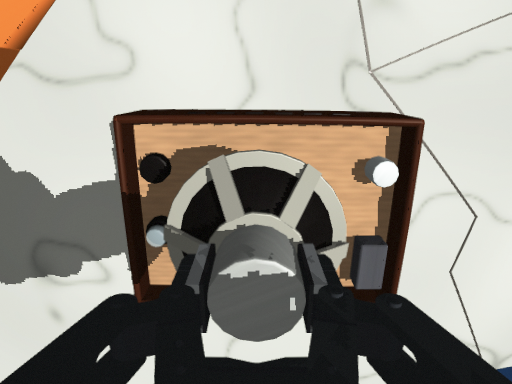

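>>> move_arm([
  [[0.01,0,0,0,0,0],[0.035,-0.001,0,0,0,0],[0.07,-0.002,0,0,0,0],[0.105,-0.003,0,0,0,0],[0.14,-0.004,0.0,0,0,0],[0.17,-0.005,0.005,0,0,0],[0.193,-0.006,0.015,0,0,0],[0.204,-0.006,0.03,0,0,0],[0.207,-0.006,0.05,0,0,0],[0.207,-0.006,0.07,0,0,0],[0.207,-0.006,0.09,0,0,0],[0.207,-0.006,0.105,0,0,0],[0.207,-0.006,0.112,0,0,0],[0.207,-0.006,0.115,0,0,0],[0.207,-0.006,0.115,0,0,0],[0.207,-0.006,0.115,0,0,0]],
])

```text
clock: 10.07
eef_pos: [696.4, 264.6, 33.2]
tool_rot: [3.14, -0.001, 1.491]
force: [0.3, -0.4, -2.3]
width: 38.8
```

```bash
python3 - <<'E'
from fit import *
col,c,s=shot("wrist");cv2.imwrite("pics/w4.png",col)
print(s["clock"],s["eef_pos"].round(1),s["force"].round(1),s["torque"].round(2),s["width"])
E
```

```text
10.075 [696.4 264.6  33.2] [ 0.3 -0.4 -2.3] [-0.04  0.02  0.03] 38.757722411384556
```

View pics/w4.png

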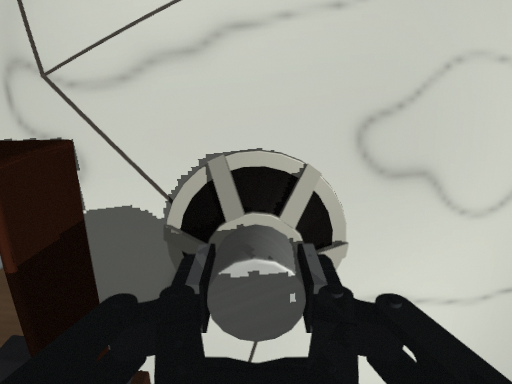

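>>> move_arm([
  [[0,0,0.002,0,0,0],[0,0,0.004,0,0,0],[0,0,0.005,0,0,0],[0,0,0.0055,0,0,0],[0,0,0.006,0,0,0],[0,0,0.006,0,0,0]],
])

```text
clock: 10.88
eef_pos: [695.7, 264.3, 26.7]
tool_rot: [-3.141, 0.0, 1.491]
force: [-2.8, -1.3, 1.5]
width: 38.9
```

>>> move_arm([
  [[0,0,0.0005,0,0,0],[0,0,0.0005,0,0,0]],
])

```text
clock: 11.12
eef_pos: [695.7, 264.3, 26.7]
tool_rot: [-3.141, 0.0, 1.491]
force: [-3.9, -1.9, 4.5]
width: 38.5
```

>>> move_arm([
  [[0,0,0,0,0,0],[0,0,0,0,0,0],[0,0,0,0,0,0],[0,0,0,0,0,0],[0,0,0,0,0,0]],
], jaw=1)

```text
clock: 11.75
eef_pos: [695.9, 264.4, 25.7]
tool_rot: [3.142, -0.0, 1.491]
force: [-0.1, -0.1, 0.9]
width: 85.2
```

```bash
python3 - <<'E'
from fit import *
col,c,s=shot("wrist");cv2.imwrite("pics/w5.png",col)
print(s["clock"],s["eef_pos"].round(1),s["force"].round(1),s["torque"].round(2),s["width"])
E
```

```text
11.75 [695.9 264.4  25.7] [-0.1 -0.1  0.9] [0.02 0.01 0.09] 85.23111887086674
```

View pics/w5.png

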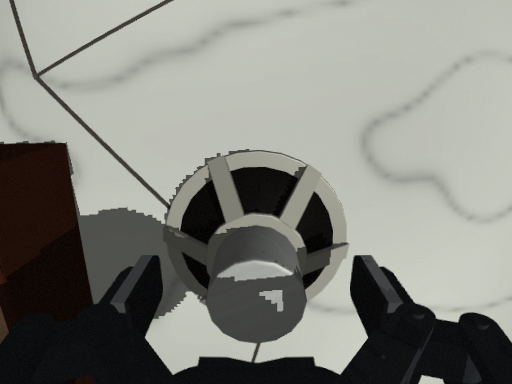

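>>> move_arm([
  [[0,0,-0.01,0,0,0],[0,0,-0.03,0,0,0],[0,0,-0.06,0,0,0],[0,0,-0.1,0,0,0],[-0.01,-0.004,-0.14,0,0,0],[-0.03,-0.012,-0.17,0,0,0],[-0.07,-0.027,-0.19,0,0,0],[-0.12,-0.046,-0.2,0,0,0],[-0.17,-0.065,-0.2,0,0,0],[-0.22,-0.084,-0.2,0,0,0],[-0.27,-0.103,-0.2,0,0,0],[-0.32,-0.123,-0.2,0,0,0],[-0.37,-0.142,-0.2,0,0,0],[-0.42,-0.161,-0.2,0,0,0],[-0.47,-0.18,-0.2,0,0,0],[-0.505,-0.194,-0.2,0,0,0],[-0.525,-0.202,-0.2,0,0,0],[-0.532,-0.204,-0.2,0,0,0],[-0.532,-0.204,-0.2,0,0,0],[-0.532,-0.204,-0.2,0,0,0]],
])

```text
clock: 14.3
eef_pos: [450.9, -248.5, 226.1]
tool_rot: [3.141, -0.001, 1.493]
force: [0.0, 1.1, 0.6]
width: 85.2
```

```bash
python3 - <<'E'
from fit import *
col,c,s=shot("wrist");cv2.imwrite("pics/w6.png",col)
print(s["clock"],s["qpos"].round(2),s["eef_pos"].round(1),s["tool_rot"].round(3),s["force"].round(1),s["width"])
for t in ["wedge","wedge_tip"]:
    for d in models.place_of("wrist",t): print(t,round(d["score"],2),d["uv"],onz(c,d["uv"],0).round(1))
col,c,s=shot("top");cv2.imwrite("pics/t6.png",col)
for t in ["speaker"]:
    for d in models.place_of("top",t): print(t,round(d["score"],2),d["uv"],onz(c,d["uv"],0).round(1))
E
```

```text
14.3 [ 0.41  0.44  0.05  1.9  -0.03  0.8   1.97] [ 450.9 -248.5  226.1] [ 3.141e+00 -1.000e-03  1.493e+00] [0.  1.1 0.6] 85.19022107532624
wedge 0.87 [173.8, 75.3] [ 351.5 -327.7    0. ]
wedge 0.75 [492.3, 106.8] [407.   25.1   0. ]
wedge 0.74 [242.4, 159.2] [ 447.9 -263.2    0. ]
wedge 0.68 [332.1, 239.6] [ 555.7 -162.9    0. ]
wedge 0.56 [259.4, 336.1] [ 695.2 -262.5    0. ]
wedge_tip 0.64 [421.8, 153.6] [456.3 -57.7   0. ]
speaker 0.69 [171.2, 152.1] [705.9 269.4   0. ]
speaker 0.48 [250.2, 132.6] [771.5  42.4   0. ]
```

View pics/w6.png

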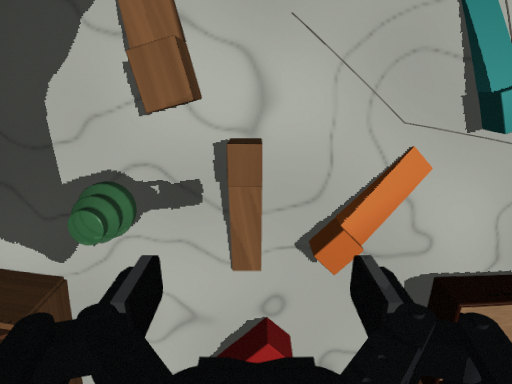

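View pics/t6.png

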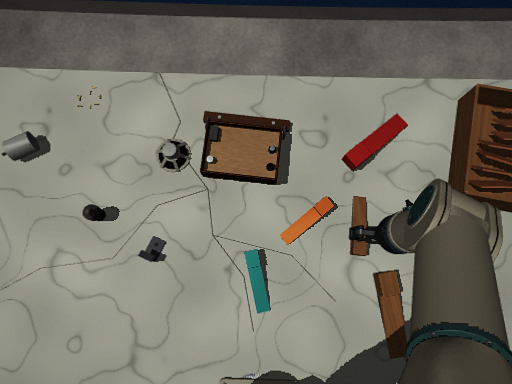

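```bash
python3 - <<'E'
import cv2
c=cv2.imread("pics/w6.png");cv2.imwrite("pics/w6c.png",cv2.resize(c[130:280,205:285],None,fx=4,fy=4,interpolation=cv2.INTER_CUBIC))
E
```

```text
(no output)
```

View pics/w6c.png

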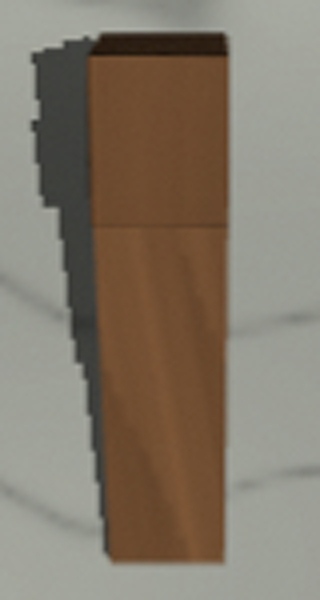

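```bash
python3 - <<'E'
from fit import *
_,c,s=shot("wrist")
P=[(-22.5,-18,40),(-22.5,18,40),(22.5,-18,40),(22.5,18,40),(142.5,-18,4),(142.5,18,4),(-22.5,-18,0),(-22.5,18,0)]
u=[(x/4+205,y/4+130) for x,y in [(90,55),(227,55),(92,228),(227,228),(109,562),(224,562),(99,35),(226,35)]]
p,r=fit([450,-260,0],[(c,P,u)]);print(p.round(4),r.round(1).tolist())
m=R.from_euler("xyz",s["tool_rot"]).as_matrix()
print("heel in tool",(m.T@(np.array([p[0],p[1],s["eef_pos"][2]])-s["eef_pos"])).round(1),"turn",p[2]+np.pi/2-s["tool_rot"][2])
E
```

```text
[ 4.458357e+02 -2.598710e+02 -8.100000e-02] [[-1.2, -0.1], [0.9, -0.1], [-0.7, 0.3], [0.6, 0.3], [-0.0, 0.8], [0.1, 0.9], [-0.4, -0.9], [0.5, -0.9]]
heel in tool [-11.1  -3.7  -0. ] turn -0.002268545531204591
```

>>> move_arm([
  [[-0.004,-0.001,0.02,0,0,0],[-0.008,-0.003,0.055,0,0,0],[-0.011,-0.004,0.095,0,0,0],[-0.011,-0.004,0.135,0,0,0.0],[-0.011,-0.004,0.17,0,0,0.002],[-0.011,-0.004,0.195,0,0,0.002],[-0.011,-0.004,0.21,0,0,0.002],[-0.011,-0.004,0.217,0,0,0.002],[-0.011,-0.004,0.218,0,0,0.002],[-0.011,-0.004,0.218,0,0,0.002]],
], jaw=1)

```text
clock: 15.85
eef_pos: [445.7, -260.7, 8.5]
tool_rot: [3.14, 0.001, 1.489]
force: [0.2, 0.0, -0.4]
width: 85.1
```

```bash
python3 - <<'E'
from fit import *
col,c,s=shot("wrist");cv2.imwrite("pics/w7.png",col)
print(s["clock"],s["eef_pos"].round(1),s["tool_rot"].round(3),s["force"].round(1),s["width"])
E
```

```text
15.85 [ 445.7 -260.7    8.5] [3.140e+00 1.000e-03 1.489e+00] [ 0.2  0.  -0.4] 85.12317027546823
```

View pics/w7.png

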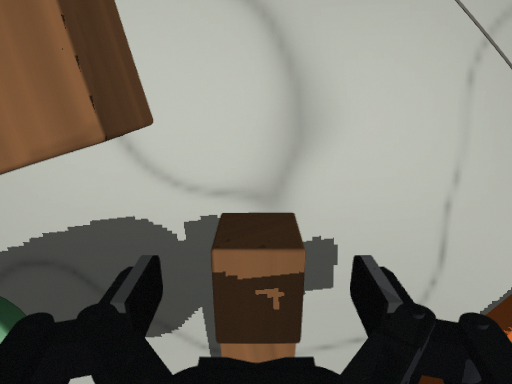

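>>> move_arm([
  [[0,0,0,0,0,0],[0,0,0,0,0,0],[0,0,0,0,0,0],[0,0,0,0,0,0],[0,0,0,0,0,0],[0,0,0,0,0,0],[0,0,0,0,0,0]],
], jaw=0)

```text
clock: 16.77
eef_pos: [445.4, -260.4, 8.2]
tool_rot: [3.141, 0.0, 1.489]
force: [-0.6, -0.2, 6.3]
width: 35.2
```

```bash
python3 - <<'E'
from fit import *
col,c,s=shot("wrist");cv2.imwrite("pics/w8.png",col)
print(s["clock"],s["eef_pos"].round(1),s["tool_rot"].round(4),s["force"].round(1),s["width"])
E
```

```text
16.775 [ 445.4 -260.4    8.2] [3.1412e+00 1.0000e-04 1.4890e+00] [-0.6 -0.2  6.3] 35.20363386080549
```

View pics/w8.png

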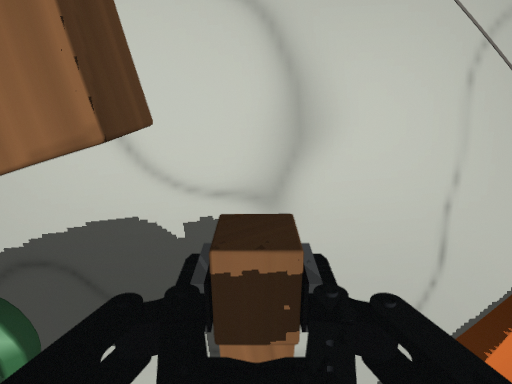

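>>> move_arm([
  [[0,0,-0.01,0,0,0],[0,0,-0.03,0,0,0],[0,0,-0.055,0,0,0],[0.005,0,-0.075,0,0,0],[0.025,-0.001,-0.085,0,0,0],[0.06,-0.003,-0.09,0,0,0],[0.1,-0.006,-0.09,0,0,0.002],[0.14,-0.008,-0.09,0,0,0.004],[0.18,-0.01,-0.09,0,0,0.006],[0.22,-0.013,-0.09,0,0,0.008],[0.26,-0.015,-0.09,0,0,0.008],[0.3,-0.017,-0.09,0,0,0.008],[0.33,-0.019,-0.09,0,0,0.008],[0.343,-0.02,-0.09,0,0,0.008],[0.347,-0.02,-0.09,0,0,0.008],[0.347,-0.02,-0.09,0,0,0.008],[0.347,-0.02,-0.09,0,0,0.008]],
])

```text
clock: 18.95
eef_pos: [453.7, 85.7, 97.8]
tool_rot: [-3.141, 0.001, 1.479]
force: [0.6, 0.2, -1.8]
width: 35.1
```

```bash
python3 - <<'E'
from fit import *
col,c,s=shot("wrist");cv2.imwrite("pics/w9.png",col)
print(s["clock"],s["eef_pos"].round(1),s["tool_rot"].round(4),s["force"].round(1),s["width"])
col,c,s=shot("top");cv2.imwrite("pics/t9.png",col);cv2.imwrite("pics/t9c.png",cv2.resize(col[100:290,195:345],None,fx=3.1,fy=3.1,interpolation=cv2.INTER_CUBIC))
E
```

```text
18.95 [453.7  85.7  97.8] [-3.1415e+00  6.0000e-04  1.4787e+00] [ 0.6  0.2 -1.8] 35.075659986452315
```

View pics/w9.png

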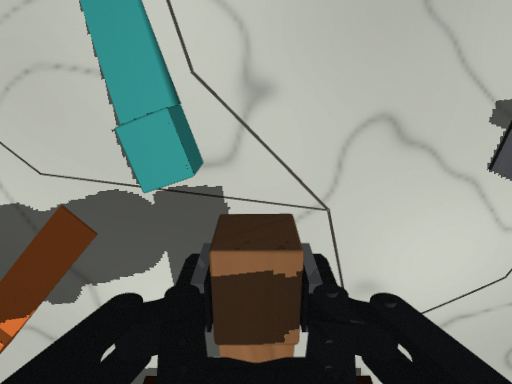

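View pics/t9c.png

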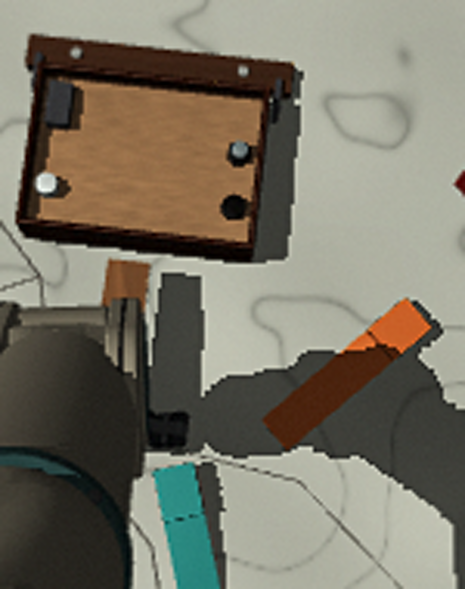

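```bash
python3 - <<'E'
from fit import *
_,c,s=shot("top")
g=lambda x,y:(x/3.1+195,y/3.1+100)
print("tip L/R",onz(c,g(107,262),93).round(1),onz(c,g(149,264),93).round(1))
yaw=s["tool_rot"][2]-np.pi/2
print("tip by tool",(s["eef_pos"][:2]+142.5*np.array([np.cos(yaw),np.sin(yaw)])).round(1))
for n,z,(a,b) in (("near top edge z70",70,((18,228),(255,250))),("near bottom z10",10,((25,237),(250,262))),("batten near z22 top corners front",22,((30,70),(297,105)))):
    A,B=onz(c,g(*a),z),onz(c,g(*b),z);M=(A+B)/2;d=A-B;print(n,A.round(1),B.round(1),M.round(1),np.hypot(*d[:2]).round(1),"yaw",np.arctan2(-d[0],d[1]).round(3))
E
python3 - <<'E'
import cv2
c=cv2.imread("pics/t9.png");cv2.imwrite("pics/t9d.png",cv2.resize(c[105:195,195:300],None,fx=7,fy=6.5,interpolation=cv2.INTER_CUBIC)[:, :])
E
```

```text
tip L/R [595.   90.3  93. ] [594.3  54.7  93. ]
tip by tool [595.6  73. ]
near top edge z70 [628.  170.4  70. ] [614.  -35.9  70. ] [621.   67.2  70. ] 206.8 yaw -0.068
near bottom z10 [633.8 172.2  10. ] [616.  -34.4  10. ] [624.9  68.9  10. ] 207.4 yaw -0.086
batten near z22 top corners front [790.4 173.9  22. ] [763.1 -74.7  22. ] [776.7  49.6  22. ] 250.1 yaw -0.109
```

View pics/t9d.png

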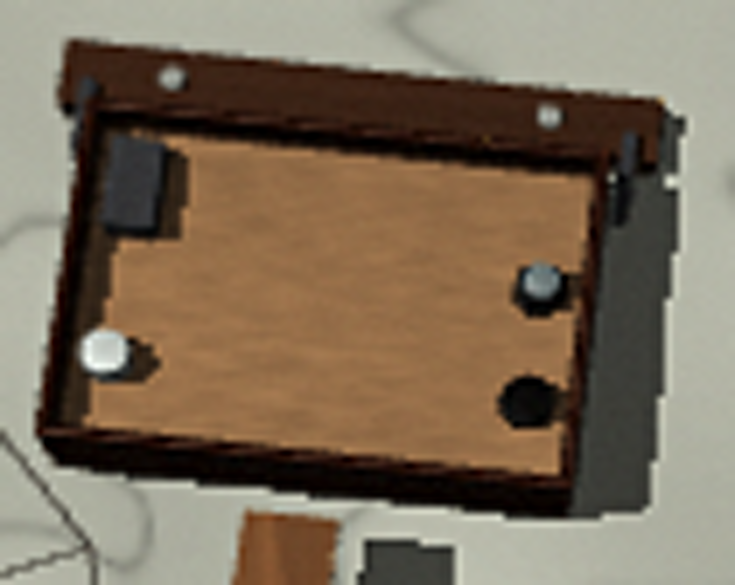

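>>> move_arm([
  [[0,0,0.015,0,0,0],[0,0,0.04,0,0,0],[0,0,0.062,0,0,0],[0,0,0.077,0,0,0],[0,0,0.084,0,0,0],[0,0,0.087,0,0,0],[0,0,0.0885,0,0,0],[0,0,0.0893,0,0,0],[0,0,0.0895,0,0,0],[0,0,0.0895,0,0,0]],
])

```text
clock: 20.35
eef_pos: [453.7, 87.1, 8.5]
tool_rot: [3.141, -0.0, 1.481]
force: [-1.0, -0.1, -1.8]
width: 34.9
```

```bash
python3 - <<'E'
from fit import *
col,c,s=shot("scene");cv2.imwrite("pics/s10.png",col);cv2.imwrite("pics/s10c.png",cv2.resize(col[130:270,200:350],None,fx=4,fy=4,interpolation=cv2.INTER_CUBIC))
print(s["clock"],s["eef_pos"].round(1),s["tool_rot"].round(4),s["force"].round(1),s["torque"].round(2),s["width"])
E
```

```text
20.35 [453.7  87.1   8.5] [ 3.1414e+00 -3.0000e-04  1.4808e+00] [-1.  -0.1 -1.8] [ 0.03  0.08 -0.  ] 34.88541970533167
```

View pics/s10c.png

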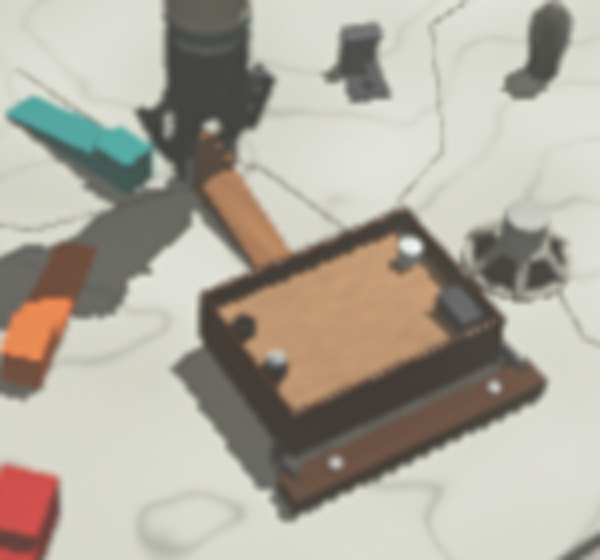

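>>> move_arm([
  [[0,0,0.0003,0,0,0],[0,0,0.0005,0,0,0],[0,0,0.0005,0,0,0]],
])

```text
clock: 20.78
eef_pos: [453.7, 87.1, 8.2]
tool_rot: [3.141, -0.0, 1.481]
force: [-0.8, 0.4, 5.5]
width: 35.0
```

>>> move_arm([
  [[-0.0005,0.004,-0.0002,0,0,0],[-0.001,0.012,-0.0002,0,0,0],[-0.0015,0.02,-0.0002,0,0,0],[-0.0015,0.028,-0.0002,0,0,0],[-0.0015,0.036,-0.0002,0,0,0],[-0.0015,0.043,-0.0002,0,0,0],[-0.0015,0.048,-0.0002,0,0,0],[-0.0015,0.05,-0.0002,0,0,0],[-0.0015,0.05,-0.0002,0,0,0]],
])

```text
clock: 21.9
eef_pos: [501.1, 81.5, 8.2]
tool_rot: [-3.138, -0.001, 1.481]
force: [-5.4, 0.5, 7.8]
width: 35.5
```

```bash
python3 - <<'E'
from fit import *
col,c,s=shot("top");cv2.imwrite("pics/t11.png",cv2.resize(col[105:195,195:300],None,fx=7,fy=6.5,interpolation=cv2.INTER_CUBIC))
print(s["clock"],s["eef_pos"].round(2),s["tool_rot"].round(4),s["force"].round(1),s["torque"].round(2),s["width"])
E
```

```text
21.9 [501.14  81.52   8.19] [-3.1377e+00 -8.0000e-04  1.4812e+00] [-5.4  0.5  7.8] [-0.07  0.75 -0.01] 35.54134575030626
```

View pics/t11.png

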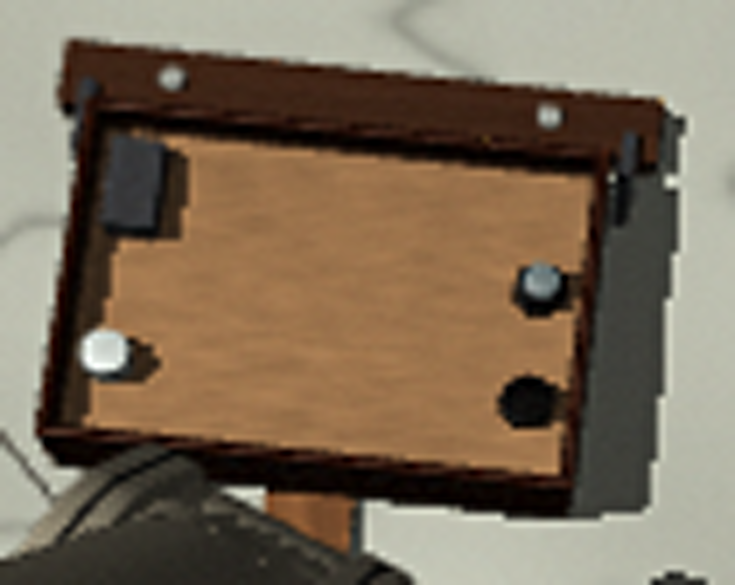

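>>> move_arm([
  [[0,0,-0.0003,0,0,0],[0,0.002,-0.0003,0,0,0],[0,0.004,-0.0003,0,0,0],[0,0.004,-0.0003,0,0,0]],
])

```text
clock: 22.45
eef_pos: [507.9, 80.7, 8.2]
tool_rot: [3.141, 0.0, 1.481]
force: [0.3, 0.4, -0.1]
width: 35.0
```

>>> move_arm([
  [[0,0.001,0,0,0,0],[0,0.002,0,0,0,0],[0,0.002,0,0,0,0]],
])

```text
clock: 22.82
eef_pos: [509.6, 80.5, 8.2]
tool_rot: [3.141, 0.0, 1.481]
force: [0.5, -0.2, -2.1]
width: 35.3
```

>>> move_arm([
  [[0,0.001,0,0,0,0],[0,0.002,0,0,0,0],[0,0.002,0,0,0,0]],
])

```text
clock: 23.2
eef_pos: [511.0, 80.4, 8.2]
tool_rot: [-3.141, -0.0, 1.481]
force: [-0.8, 0.8, -0.3]
width: 35.6
```

>>> move_arm([
  [[0,0.001,0,0,0,0],[0,0.002,0,0,0,0],[0,0.002,0,0,0,0]],
])

```text
clock: 23.58
eef_pos: [511.2, 80.5, 8.2]
tool_rot: [-3.138, -0.0, 1.481]
force: [-5.9, 1.2, 4.6]
width: 34.9
```

>>> move_arm([
  [[0,0.001,0,0,0,0],[0,0.002,0,0,0,0],[0,0.002,0,0,0,0]],
])

```text
clock: 23.95
eef_pos: [511.3, 80.5, 8.2]
tool_rot: [-3.134, -0.001, 1.481]
force: [-9.5, 0.7, 7.4]
width: 35.2
```

>>> move_arm([
  [[0,0.001,0,0,0,0],[0,0.002,0,0,0,0],[0,0.003,0,0,0,0],[0,0.003,0,0,0,0]],
])

```text
clock: 24.45
eef_pos: [511.5, 80.5, 8.2]
tool_rot: [-3.129, -0.001, 1.482]
force: [-14.0, 0.3, 12.7]
width: 35.0
```

>>> move_arm([
  [[0,0.001,0,0,0,0],[0,0.002,0,0,0,0],[0,0.002,0,0,0,0]],
])

```text
clock: 24.82
eef_pos: [511.7, 80.6, 8.1]
tool_rot: [-3.126, -0.002, 1.482]
force: [-17.5, 0.6, 16.2]
width: 34.9
```

>>> move_arm([
  [[0,0,-0.0004,-0.005,0,0],[0,0,-0.0008,-0.01,0,0],[0,0,-0.0008,-0.01,0,0],[0,0,-0.0008,-0.01,0,0]],
])

```text
clock: 25.32
eef_pos: [514.0, 80.6, 8.2]
tool_rot: [-3.14, -0.001, 1.482]
force: [-10.4, 1.2, 3.5]
width: 34.9
```

```bash
python3 - <<'E'
from fit import *
col,c,s=shot("scene");cv2.imwrite("pics/s12c.png",cv2.resize(col[130:270,200:350],None,fx=4,fy=4,interpolation=cv2.INTER_CUBIC))
print(s["clock"],s["eef_pos"].round(2),s["tool_rot"].round(4),s["force"].round(1),s["torque"].round(2),s["width"])
E
```

```text
25.325 [514.05  80.56   8.16] [-3.1397e+00 -1.3000e-03  1.4820e+00] [-10.4   1.2   3.5] [ 0.1   2.46 -0.07] 34.940065585968604
```

View pics/s12c.png

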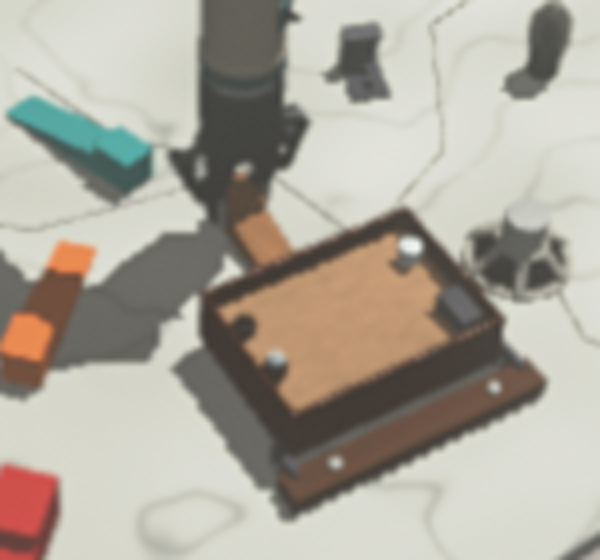

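>>> move_arm([
  [[0,0.001,-0.0001,-0.001,0,0],[0,0.003,-0.0002,-0.002,0,0],[0,0.004,-0.0002,-0.003,0,0],[0,0.005,-0.0003,-0.003,0,0],[0,0.005,-0.0003,-0.003,0,0]],
])

```text
clock: 26.0
eef_pos: [519.8, 80.1, 8.2]
tool_rot: [3.139, -0.001, 1.482]
force: [-7.1, 0.2, -0.0]
width: 35.2
```

>>> move_arm([
  [[0,0.001,0,0,0,0],[0,0.003,0,0,0,0],[0,0.005,0,0,0,0],[0,0.007,0,0,0,0],[0,0.008,0,0,0,0],[0,0.008,0,0,0,0]],
])

```text
clock: 26.75
eef_pos: [527.8, 79.3, 8.2]
tool_rot: [3.139, -0.001, 1.482]
force: [-7.4, 0.5, -1.8]
width: 34.8
```

```bash
cat > tilt.py <<'E'
from fit import *
from scipy.optimize import least_squares
p=(774.5,57,-0.088)
def run():
    tot=[]
    for n,base in (("scene","pics/s10.png"),("top","pics/t9.png")):
        col,c,s=shot(n); a=cv2.cvtColor(cv2.imread(base),cv2.COLOR_BGR2GRAY); b=cv2.cvtColor(col,cv2.COLOR_BGR2GRAY)
        # radio points on grid: board z=46 and wall tops
        L=[(x,y,70) for x in np.linspace(-148,-4,15) for y in(-103,103)]+[(x,y,70) for y in np.linspace(-100,100,21) for x in(-148,-2)]+[(-135,82,60),(-118,-85,60),(-60,-85,60),(-40,80,60)]
        L=np.array(L,float); P=proj(c,tf(p,L)).astype(np.float32)
        mask=np.zeros_like(a)
        hull=cv2.convexHull(P.astype(np.int32)); cv2.fillConvexPoly(mask,hull,255)
        f=cv2.goodFeaturesToTrack(a,60,0.03,4,mask=cv2.dilate(mask,np.ones((5,5))))
        q,st,err=cv2.calcOpticalFlowPyrLK(a,b,f,None,winSize=(11,11),maxLevel=1)
        back,st2,_=cv2.calcOpticalFlowPyrLK(b,a,q,None,winSize=(11,11),maxLevel=1)
        f,q,back=f[:,0],q[:,0],back[:,0]
        ok=(np.hypot(*(back-f).T)<.1)&(err[:,0]<15)
        f,q=f[ok],q[ok]
        # world pts assume z=60 on radio; local
        W=np.array([onz(c,u,58) for u in f]); cy,sy=np.cos(p[2]),np.sin(p[2])
        lx=(W[:,0]-p[0])*cy+(W[:,1]-p[1])*sy
        ins=(lx<0)&(lx>-155)
        W,lx,f,q=W[ins],lx[ins],f[ins],q[ins]
        def mv(th):
            dz=W[:,2]-12; nx=lx*np.cos(th)+dz*np.sin(th); nz=-lx*np.sin(th)+dz*np.cos(th)
            X=W.copy(); X[:,0]+=(nx-lx)*cy; X[:,1]+=(nx-lx)*sy; X[:,2]=12+nz; return X
        g=lambda t:(proj(c,mv(t[0]))-proj(c,W)-(q-f)).ravel()
        r=least_squares(g,[0.01],loss="soft_l1",f_scale=.1)
        J=r.jac.ravel();res=np.median(np.abs(r.fun))
        print(n,len(f),"theta",r.x.round(4),"edge rise",(150*r.x).round(2),"knob",(128*r.x).round(2),"medres",res.round(3))
        for A,B,l in list(zip(f,q-f,lx))[:0]: print(A.round(),B.round(2),l.round())
    s=ctrl.read_state();print(s["clock"],s["eef_pos"].round(2),s["tool_rot"].round(4),s["force"].round(1))
run()
E
python3 tilt.py
```

```text
scene 20 theta [0.0248] edge rise [3.71] knob [3.17] medres 0.056
top 26 theta [0.0201] edge rise [3.02] knob [2.57] medres 0.062
26.85 [527.75  79.36   8.19] [ 3.1394e+00 -9.0000e-04  1.4820e+00] [-7.2  1.5 -1.3]
```

>>> move_arm([
  [[0,0.001,0,0,0,0],[0,0.003,0,0,0,0],[0,0.005,0,0,0,0],[0,0.007,0,0,0,0],[0,0.009,0,0,0,0],[0,0.01,0,0,0,0],[0,0.01,0,0,0,0]],
])

```text
clock: 27.72
eef_pos: [538.3, 78.4, 8.2]
tool_rot: [3.138, -0.001, 1.482]
force: [-5.3, 1.1, -2.5]
width: 35.7
```

```bash
python3 tilt.py; python3 - <<'E'
from fit import *
col,c,s=shot("wrist");cv2.imwrite("pics/w13.png",col)
E
```

```text
scene 20 theta [0.0325] edge rise [4.87] knob [4.16] medres 0.095
top 22 theta [0.0322] edge rise [4.83] knob [4.12] medres 0.061
27.825 [538.32  78.37   8.21] [ 3.1383e+00 -7.0000e-04  1.4819e+00] [-5.9 -0.2 -3.6]
```

View pics/w13.png

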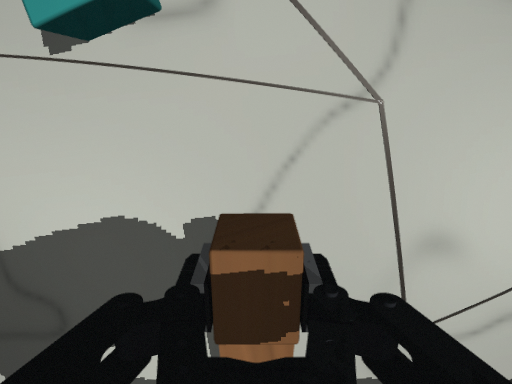

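>>> move_arm([
  [[0,0.0005,0.0001,0.001,0,0],[0,0.001,0.0001,0.002,0,0],[0,0.002,0.0002,0.003,0,0],[0,0.002,0.0002,0.003,0,0],[0,0.002,0.0002,0.003,0,0]],
])

```text
clock: 28.5
eef_pos: [539.9, 78.2, 8.2]
tool_rot: [-3.141, -0.001, 1.482]
force: [-8.1, 0.9, -1.0]
width: 35.4
```

```bash
python3 tilt.py; python3 tilt.py
```

```text
scene 21 theta [0.0367] edge rise [5.5] knob [4.69] medres 0.107
top 22 theta [0.0329] edge rise [4.93] knob [4.21] medres 0.056
28.6 [539.86  78.26   8.19] [-3.1411e+00 -9.0000e-04  1.4819e+00] [-8.3  1.6 -1.5]
scene 21 theta [0.0368] edge rise [5.52] knob [4.71] medres 0.108
top 22 theta [0.033] edge rise [4.95] knob [4.23] medres 0.059
28.7 [539.91  78.25   8.19] [-3.1412e+00 -9.0000e-04  1.4818e+00] [-7.8  0.5 -0.7]
```

>>> move_arm([
  [[0,0,0,0,0,0],[0,0,0,0,0,0],[0,0,0,0,0,0],[0,0,0,0,0,0],[0,0,0,0,0,0],[0,0,0,0,0,0]],
])

```text
clock: 29.45
eef_pos: [539.9, 78.3, 8.2]
tool_rot: [-3.141, -0.001, 1.482]
force: [-7.6, 1.4, -0.7]
width: 35.3
```

```bash
python3 - <<'E'
from fit import *
col,c,s=shot("scene");cv2.imwrite("pics/s14c.png",cv2.resize(col[130:270,200:350],None,fx=4,fy=4,interpolation=cv2.INTER_CUBIC))
col,c,s=shot("top");cv2.imwrite("pics/t14.png",col)
print(s["eef_pos"].round(2),s["force"].round(1))
E
```

```text
[539.88  78.26   8.17] [-7.   1.2 -1.8]
```

View pics/s14c.png

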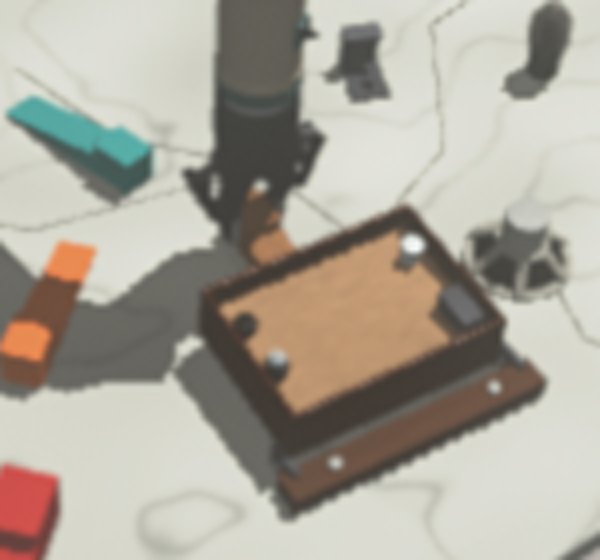

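View pics/t14.png

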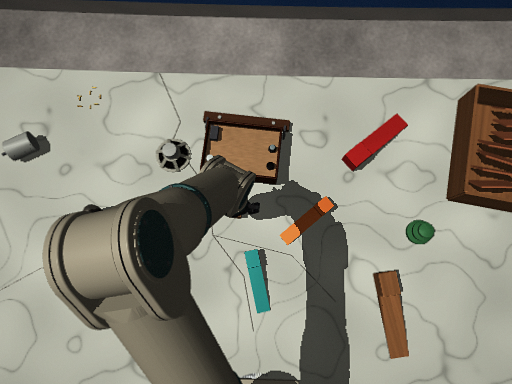

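```bash
python3 -c "
from cell import job
print(job.finish_job())"
```

```text
the job is handed in; nothing more can be done
None
```

I lifted the speaker out by its magnet and set it face down on clear marble to the left of the radio. I lowered it until it touched before letting go. I then took the small brown wedge by its heel, carried it over the look-alikes, set it flat on the marble, and pushed it under the middle of the radio's near edge. I handed in at about 29.6 s, still gripping the wedge.

**Knob clearance:** three estimates put it a little under 5 mm, and they disagree by about 0.7 mm:
- How far the wedge moved after first contact gives about 4.9 mm.
- The scene camera gives about 4.7 mm.
- The top camera gives about 4.2 mm.

**During the push:** soon after touching the radio the wedge stuck. The push rose to about 17 N and the tool pitched about 0.016 rad, so I eased the downward pressure and re-levelled the tool before going on. A 0.75 s hold before hand-in showed no creep, with about 7 to 8 N of push and near-zero vertical force.

**Other things in the scene:** in the last pictures the speaker, bracket, insulator and look-alike wedges stood where they had been. I last saw the tube in the scene view, also in its place; the arm hid it and the bracket in the final top view.

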